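# Put the citrus reamer away in the latched steel bin

## Robot

A 6-joint arm with a two-finger parallel gripper is mounted at the origin on the work surface. World frame = base frame: x ahead of the robot, y to its left, z up, the work surface at z = 0. Lengths are in mm, angles in rad, forces in N, time in s.
With the tool pointing down it reaches from about 300 to 775 mm from the base axis. Payload 14.6 kg.
Tool frame: the origin (TCP) lies between the finger pads; the fingertips stand manip.nose_length ahead of it and the grasp point (between the pads) lies 11 mm behind it (manip.nose_length is the distance from the TCP to the fingertips, in mm); z points along the fingers, y is the line along which they close (so a half turn about z gives the same grasp; the last joint's range is limited). The gripper opens to 94 mm and grips with 3 to 60 N. Pads are 16 mm wide; open, the fingers measure 119 mm over their backs; the gripper's body (75 mm by 177 mm) begins 78 mm behind the grasp point.
Start: joints at [-1.284, 0.3, 1.521, -0, 1.321, -0.067], TCP at [190.548, -515.927, 213.446] pointing down, gripper open.
Joint ranges: [-3.03, 3.03], [-0.79, 2.21], [0.23, 2.52], [-1.04, 4.18], [0, 3.07], [-2.55, 2.55]. Speed limits (rad/s): [2.22, 2.22, 2.57, 3.14, 3.14, 3.14].

## Interface

Orientations are given as [roll, pitch, yaw] about the fixed x, y, z axes, in that order (R = Rz(yaw) Ry(pitch) Rx(roll)).
In Python, from cell import manip, cams, job gives the robot as it stands.
- The arm moves only by the tool jog_arm, never from a script. Its argument "commands" is a list of rows, each an object of numbers: "dx", "dy", "dz": the shift along the tool's x, y, z each as a share of 40 mm, from -1 to 1; "ax", "ay", "az": the turn, a rotation vector about the tool's x, y, z each as a share of 10 degrees, from -1 to 1; "gripper": the closure, from 0 (fully open) to 1 (shut). A call has 1 to 10 rows; each row shifts and turns the commanded pose from where the row before left it, along the tool's axes as they then stand; what a row does not reach is not made up. A row lasts 1/8 s, in which the tool goes at most 62.5 mm and 10.7 degrees, less where a joint would pass 70% of its speed; a pose out of reach is approached as far as the arm can. A call with a number of a shift or a turn outside -1 to 1 is refused whole. A call with a gripper value outside its range is refused whole. The fingers move at their own pace and stop on an object; "squeeze" is the grip in N (left out, the last holds). Time passes only in rows, so rows that do not move let the fingers close. It gives the time, the measured TCP pose, the force, the opening and the grip force at its end, in the units of the state.
- manip.read_state(): the state, without advancing time (a new reading comes with each control period).
- cams.camera(name): name is "scene" or "top" or "wrist"; returns a dict with "image" (420x560x3 uint8, red, green, blue), "fx", "fy", "cx", "cy" (pixels), "world_to_cam" (4x4, takes a point from world to camera coordinates). Camera axes: x right, y down, z forward; pixel columns grow to the right and rows downward; lengths in mm; the calibration is good to about 2 mm. A picture is of the moment at which its call begins. There is no depth.
- job.sign_off(): hands the job in; it is judged then, once.
The state is a dict: "clock": time; "joints": joint angles; "qd": joint speeds; "effort": joint torques, N m; "eef_pos": TCP position; "eef_rot": TCP orientation; "wrist_force": force on the tool from outside, world axes, zero at the start; "moment": the same for the moment, N m; "finger_gap": finger opening in mm; "finger_force": force on a finger pad.
Only numpy, scipy, OpenCV 4.12 (cv2) and the standard library are available. Lean on these libraries where they do the work, as an engineer would, in place of code of your own. Each camera call takes 0.05 s, during which the arm holds its last target. There are 200 camera calls.

## Task

Put the wooden citrus reamer away: lay it gently across both notches of the wooden rest inside the open steel bin so that it lies level, then lower the bin's cover by its bar until it is fully shut, without letting it fall or slam. Last, turn the latch arm a quarter turn in over the cover as far as it goes, and leave everything else on the ledge where it stands.

Things in the scene. Friction and masses are not known exactly. Their poses are not given: they have to be found in the camera images.
- reamer: Wooden citrus reamer, 191 mm long, 0.1 kg. Origin on its axis, mid-handle; x runs along it to the ridged, pointed head. Round handle 22 mm thick, x -55 to +55 mm; eight-sided end knob 36 mm across, x -85 to -55; head 37 mm across, x +55 to +106. Starts lying on the ledge, axis 18 mm up. May lie in the rest either way round.
- bin: Stainless bin, fixed, 170 (x) x 250 (y) x 100 mm high, walls 3 mm. Origin under its centre; x points from the front (robot side) to the hinge side. Inside, a wooden rest: two upright 10 mm plates at y = +38 and -38 mm, each with a 90 degree V notch, its bottom 34 mm and its top 62 mm above the underside, 55 mm wide at the mouth.
- notch_line (a point): Point in the bin, 50 mm above its underside, midway between the two notches, with the bin's axes: the middle of the reamer's handle comes here, its axis along the bin's y, when it lies in both notches (there are 12 mm of play along y either way before the end knob or the head meets a plate).
- cover (a joint): Hinge angle of the bin's flat steel cover (176 x 256 x 6 mm, 0.3 kg), rad: 0 = fully shut, 1.57 = upright. The stiff hinge holds it above about 1.1 rad; lower than that it falls by its own weight.
- cover_hinge (a point): Point on the cover's hinge line, at the middle of the bin's rear rim, 100 mm above its underside; the hinge runs along the bin's y.
- cover_bar (a point): Middle of the round bar handle (12 mm in diameter, 110 mm long along the bin's y) on the cover's free edge. It stands 35 mm clear of the edge, in the cover's plane, 210 mm from the hinge line; with the cover shut it lies in front of the bin, 104 mm above its underside.
- latch (a joint): Angle of the latch arm about its upright pivot at the bin's front, rad, growing anticlockwise seen from above: near 0 the arm points sideways (to the bin's -y), clear of the cover; 1.57 (the stop) = turned in over the cover's front edge, pointing to the bin's +x. Light friction, it stays where it is left.
- latch_pivot (a point): Pivot axis of the latch, on the bracket at the front wall, 110 mm above the bin's underside.
- latch_pin (a point): Grip point on the upright round pin (12 mm in diameter, 34 mm tall, top 10 mm above this point, the arm's top 24 mm below it) at the end of the latch arm, 43 mm from the pivot.
- molcajete: Bystander: three-legged basalt mortar, 190 mm across, 115 mm high, 3 kg. Origin under its centre.
- pitcher: Bystander: empty white ceramic pitcher, 116 mm across, 200 mm high, handle reaching 97 mm to its +y. Origin under its centre.
- silicone_lid: Bystander: yellow silicone lid lying flat, 104 mm across, 22 mm high with its knob. Origin under its centre.
- jar: Bystander: small glass jar, 52 mm across, 85 mm high, standing beside the bin at its +y side. Origin under its centre.
- bowl: Bystander: terracotta bowl, 140 mm across, 55 mm high. Origin under its centre.
There are look-alikes about, which are no part of the job. Of the things like the reamer, leave any that is green; of the rest the larger one is meant.

How it is judged:
By the outcome, as a careful person would: the job done as asked, in the order asked, and still so for the second after the job is handed in, with the robot touching nothing.
It also fails if it takes over 61 s, if anything falls off the work surface, if the arm or the gripper's body presses on something with over 40 N, if the wrist force passes 120 N, or if a joint passes its speed limit or range.

## Working session

There is one attempt and no reset: what is moved stays moved. The work goes in short steps, Python scripts to look and compute and a tool call to move; the robot and the scene stay as the last step left them, time stands still between calls to the robot, and variables do not carry over. Pictures are saved under pics/ and viewed, at most 10 in all, crops included, and the job is handed in when it is done.

Besides the shell and the picture viewer there is one more tool, called after "Request:" in YAML: its name, and indented under it one key for each argument. jog_arm: Moves the arm, as the interface text tells. Shift numbers are shares of 40 mm and turn numbers shares of 10 degrees, none past 1 either way. Its arguments: {"type":"object","properties":{"commands":{"type":"array"},"squeeze":{"type":"number"}},"required":["commands"]}

```bash
ls; mkdir -p pics
cat > h.py <<'E'
import numpy as np, cv2
from cell import manip, cams, job
def snap(n,f):
    c=cams.camera(n); cv2.imwrite(f,c["image"][:,:,::-1]); np.savez(f[:-4]+".npz",**{k:np.array(v) for k,v in c.items()}); return c
def ray(c,u,v):
    M=np.array(c["world_to_cam"]);R=M[:3,:3];t=M[:3,3]
    d=R.T@np.array([(u-c["cx"])/c["fx"],(v-c["cy"])/c["fy"],1]); return -R.T@t,d
def atz(c,u,v,z):
    o,d=ray(c,u,v); return o+d*(z-o[2])/d[2]
def proj(c,p):
    M=np.array(c["world_to_cam"]);q=M[:3,:3]@np.array(p,float)+M[:3,3]
    return np.array([c["fx"]*q[0]/q[2]+c["cx"],c["fy"]*q[1]/q[2]+c["cy"]])
E
python3 - <<'E'
from h import *
print(manip.read_state(), manip.nose_length)
for n in("top","scene"):
    c=snap(n,f"pics/{n}0.png"); print(n,c["fx"],c["cx"],c["cy"],np.round(c["world_to_cam"],3).tolist(), np.round(ray(c,280,210)[0]))
a=cv2.imread("pics/top0.png");cv2.imwrite("pics/top0b.png",cv2.resize(a,(800,600)))
a=cv2.imread("pics/scene0.png");cv2.imwrite("pics/scene0b.png",cv2.resize(a,(800,600)))
E
```

```text
pics
{'clock': 0.0, 'joints': array([-1.28359903e+00,  3.00462532e-01,  1.52157569e+00, -1.65827311e-05,
        1.32067073e+00, -6.66247689e-02]), 'qd': array([-0.00098349,  0.00074967,  0.00011038,  0.00075579,  0.00063839,
        0.0013471 ]), 'effort': array([ 1.40799177e-03, -5.31808341e+01, -3.52728868e+01,  7.08673079e-02,
        2.44989916e-02, -8.32584715e-05]), 'eef_pos': array([ 190.47826792, -515.70285598,  212.89329895]), 'eef_rot': array([-3.14047777e+00, -5.82913054e-05,  3.53826148e-01]), 'wrist_force': array([ 0.26983431, -0.55873201, -0.04163609]), 'moment': array([-0.0037634 ,  0.0257878 , -0.02278233]), 'finger_force': 0.0, 'finger_gap': 93.49633687515565} 8.0
top 456.355189140779 274.04049466748756 210.1607141628338 [[0.024, -1.0, -0.008, 30.117], [-0.996, -0.023, -0.087, 480.502], [0.087, 0.01, -0.996, 1464.416], [0.0, 0.0, 0.0, 1.0]] [ 350.   26. 1501.]
scene 455.1391098273295 279.7841447573502 207.2354701434923 [[-0.744, 0.668, -0.015, 367.236], [0.517, 0.56, -0.648, -189.625], [-0.424, -0.49, -0.762, 1869.266], [0.0, 0.0, 0.0, 1.0]] [1164.  776. 1307.]
```

View pics/top0b.png

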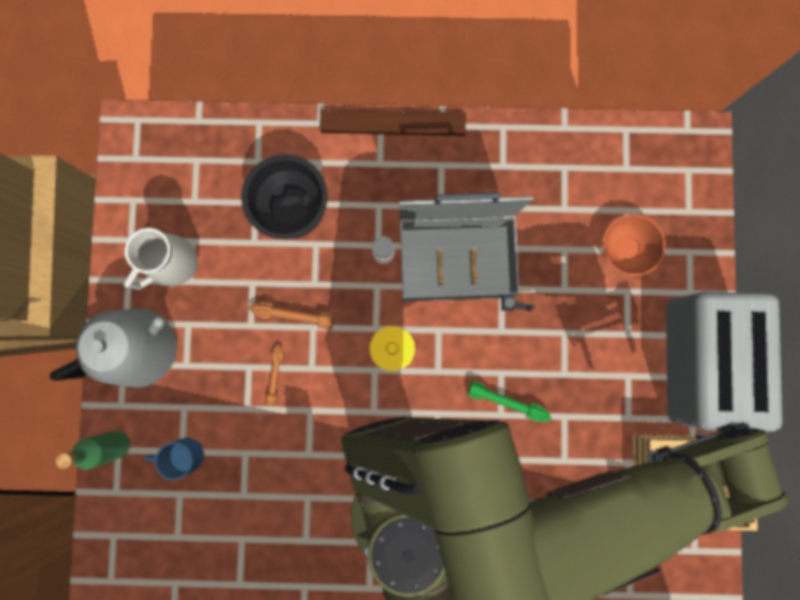

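View pics/scene0b.png

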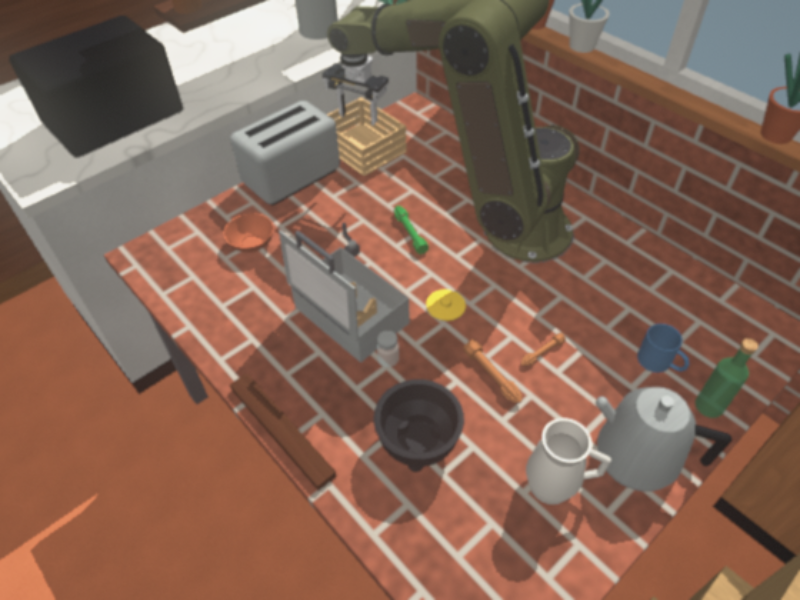

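In the 800x600 top view there are three reamer-like things: an orange-brown one at (290,312), a smaller one at (275,373) and a green one at (508,402). Leaving out the green one, the larger of the other two is at (290,312). The bin is at (460,260), with its cover up at (465,208) and the latch at (512,302). I'll confirm with an enlarged crop.

Run:
```python
from h import *
a=cv2.imread("pics/top0.png")
b=a[120:300,160:400]; cv2.imwrite("pics/crop1.png",cv2.resize(b,(800,600),interpolation=cv2.INTER_CUBIC))
```

```text
(no output)
```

View pics/crop1.png

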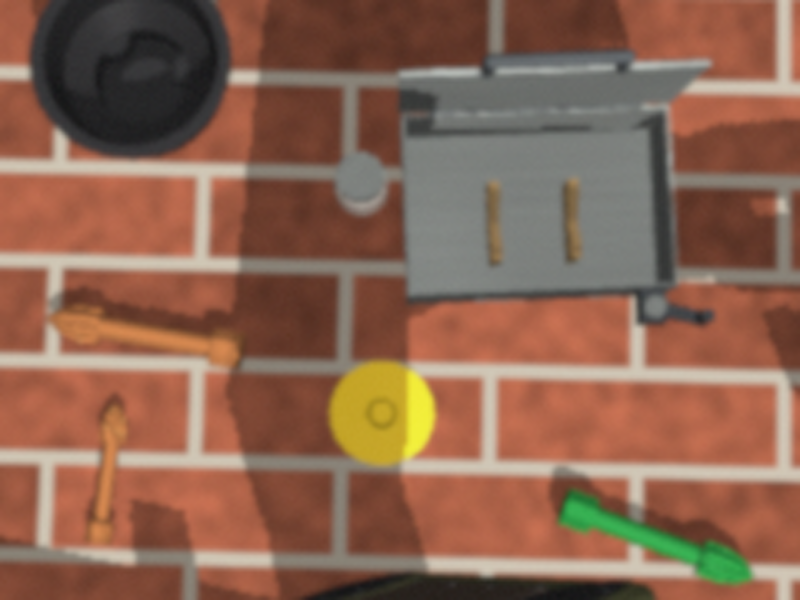

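The crop shows the larger reamer from its head tip at crop (50,318) to its knob end at (240,350). The rest plates are at (494,222) and (572,220), the latch pivot is at (655,306), the pin at (708,316) and the bar middle at (558,62). The small one is plainly shorter, so the larger one is confirmed.

Run:
```python
from h import *
c={k:(v if v.ndim else float(v)) for k,v in np.load("pics/top0.npz").items()}
P=lambda x,y,z:np.round(atz(c,160+x*.3-.35,120+y*.3-.35,z),1)
t,k=P(50,318,18),P(240,350,18); print("reamer",t,k,np.linalg.norm(t-k),np.degrees(np.arctan2(*(t-k)[1::-1])))
ax=(t-k)/np.linalg.norm(t-k); print("mid handle",k+85*ax)
st,sk=P(115,395,15),P(100,542,15);print("small len",np.linalg.norm(st-sk))
gt,gk=P(750,575,18),P(562,508,18);print("green len",np.linalg.norm(gt-gk))
for n,x,y,z in[("pl+ hi",494,182,62),("pl+ lo",494,263,62),("pl- hi",572,180,62),("pl- lo",572,260,62),("rimFL",408,297,100),("rimFR",676,288,100),("rimRL",403,112,100),("rimRR",666,108,100),("piv",655,306,118),("pin",708,316,120),("jar",361,170,85)]: print(n,P(x,y,z))
```

```text
reamer [456.4 365.6  18. ] [429.4 178.3  18. ] 189.23606950050512 81.79710579712757
mid handle [441.52770909 262.43036712  18.        ]
small len 142.68412665745268
green len 190.9400953178771
pl+ hi [593.4 -63.9  62. ]
pl+ lo [515.5 -65.3  62. ]
pl- hi [ 597.  -138.3   62. ]
pl- lo [ 520.1 -139.3   62. ]
rimFL [477.7  16.  100. ]
rimFR [ 491.8 -231.3  100. ]
rimRL [651.2  24.6 100. ]
rimRR [ 660.4 -220.8  100. ]
piv [ 473. -209.  118.]
pin [ 464.9 -256.8  120. ]
jar [598.1  62.9  85. ]
```

```bash
cat >> h.py <<'E'
from scipy.spatial.transform import Rotation as Ro
def plan(pos,rpy_deg,start=None,step=40.,turn=9.9):
    """print rows (tool axes, shares) from the measured pose to the target"""
    s=manip.read_state()
    p,R=(np.array(s["eef_pos"]),Ro.from_euler("xyz",s["eef_rot"])) if start is None else (np.array(start[0],float),Ro.from_euler("xyz",start[1],degrees=True))
    G=Ro.from_euler("xyz",rpy_deg,degrees=True); pos=np.array(pos,float); n=0
    while n<40:
        d=R.inv().apply(pos-p); m=max(abs(d).max()/step,np.linalg.norm(d)/60); d=d/max(m,1)
        w=np.degrees((R.inv()*G).as_rotvec()); w=w/max(np.linalg.norm(w)/turn,1)
        d=np.round(d/40,2)*40; w=np.round(w/10,2)*10
        if not d.any() and not w.any(): break
        p=p+R.apply(d); R=R*Ro.from_rotvec(w,degrees=True); n+=1
        r={k:round(float(v),2) for k,v in zip(("dx","dy","dz","ax","ay","az"),list(d/40)+list(w/10)) if abs(v)>1e-9}
        print(n,str(r).replace("'",'"')); 
    print("end",np.round(p,1),np.round(R.as_euler("xyz",degrees=True),1))
E
python3 - <<'E'
from h import *
plan([441.5,262.4,150],[180,0,81.8])
E
```

```text
1 {"dx": 0.79, "dy": -1.0, "dz": 0.1, "az": -0.99}
2 {"dx": 1.0, "dy": -0.9, "dz": 0.1, "az": -0.99}
3 {"dx": 1.0, "dy": -0.63, "dz": 0.09, "az": -0.99}
4 {"dx": 1.0, "dy": -0.41, "dz": 0.08, "az": -0.99}
5 {"dx": 1.0, "dy": -0.22, "dz": 0.08, "az": -0.99}
6 {"dx": 1.0, "dy": -0.04, "dz": 0.08, "az": -0.99}
7 {"dx": 1.0, "dy": 0.13, "dz": 0.08, "ay": -0.01, "az": -0.21}
8 {"dx": 1.0, "dy": 0.17, "dz": 0.08}
9 {"dx": 1.0, "dy": 0.17, "dz": 0.08}
10 {"dx": 1.0, "dy": 0.17, "dz": 0.08}
11 {"dx": 1.0, "dy": 0.17, "dz": 0.08}
12 {"dx": 1.0, "dy": 0.17, "dz": 0.08}
13 {"dx": 1.0, "dy": 0.17, "dz": 0.08}
14 {"dx": 1.0, "dy": 0.17, "dz": 0.08}
15 {"dx": 1.0, "dy": 0.17, "dz": 0.07}
16 {"dx": 1.0, "dy": 0.17, "dz": 0.08}
17 {"dx": 1.0, "dy": 0.17, "dz": 0.07}
18 {"dx": 1.0, "dy": 0.17, "dz": 0.08}
19 {"dx": 1.0, "dy": 0.18, "dz": 0.07}
20 {"dx": 0.35, "dy": 0.06, "dz": 0.03}
end [441.6 262.6 150. ] [-180.     0.    81.8]
```

Request:
jog_arm:
  commands:
    - {"dx":0.8,"dy":-1.0,"az":-1}
    - {"dx":1,"dy":-0.9,"az":-1}
    - {"dx":1,"dy":-0.63,"az":-1}
    - {"dx":1,"dy":-0.41,"az":-1}
    - {"dx":1,"dy":-0.22,"az":-1}
    - {"dx":1,"dy":-0.04,"az":-1}
    - {"dx":1,"dy":0.13,"az":-0.15}
    - {"dx":1,"dy":0.17}
    - {"dx":1,"dy":0.17}
    - {"dx":1,"dy":0.17}

```text
schema error: expected keys dx, dy, dz, ax, ay, az, gripper
```

Run:
```python
from h import *
c=snap("wrist","pics/w1.png"); print(np.round(proj(c,[559,-102,50])),np.round(proj(c,[473,-209,118])))
s=snap("scene","pics/scene1.png")
cv2.imwrite("pics/scene1b.png",cv2.resize(s["image"][130:270,170:357,::-1],(800,600),interpolation=cv2.INTER_CUBIC))
plan([441.5,262.4,150],[180,0,81.8])
```

```text
[-144. -580.] [ -88. -475.]
1 {"dx": 0.79, "dy": -1.0, "dz": 0.1, "az": -0.99}
2 {"dx": 1.0, "dy": -0.9, "dz": 0.1, "az": -0.99}
3 {"dx": 1.0, "dy": -0.63, "dz": 0.09, "az": -0.99}
4 {"dx": 1.0, "dy": -0.41, "dz": 0.08, "az": -0.99}
5 {"dx": 1.0, "dy": -0.22, "dz": 0.08, "az": -0.99}
6 {"dx": 1.0, "dy": -0.04, "dz": 0.08, "az": -0.99}
7 {"dx": 1.0, "dy": 0.13, "dz": 0.08, "az": -0.21}
8 {"dx": 1.0, "dy": 0.17, "dz": 0.08}
9 {"dx": 1.0, "dy": 0.17, "dz": 0.08}
10 {"dx": 1.0, "dy": 0.17, "dz": 0.08}
11 {"dx": 1.0, "dy": 0.17, "dz": 0.08}
12 {"dx": 1.0, "dy": 0.17, "dz": 0.08}
13 {"dx": 1.0, "dy": 0.17, "dz": 0.08}
14 {"dx": 1.0, "dy": 0.17, "dz": 0.08}
15 {"dx": 1.0, "dy": 0.17, "dz": 0.08}
16 {"dx": 1.0, "dy": 0.17, "dz": 0.08}
17 {"dx": 1.0, "dy": 0.17, "dz": 0.08}
18 {"dx": 1.0, "dy": 0.17, "dz": 0.08}
19 {"dx": 1.0, "dy": 0.18, "dz": 0.07}
20 {"dx": 0.35, "dy": 0.06, "dz": 0.03}
end [441.7 262.5 150. ] [-180.    -0.    81.8]
```

View pics/scene1b.png

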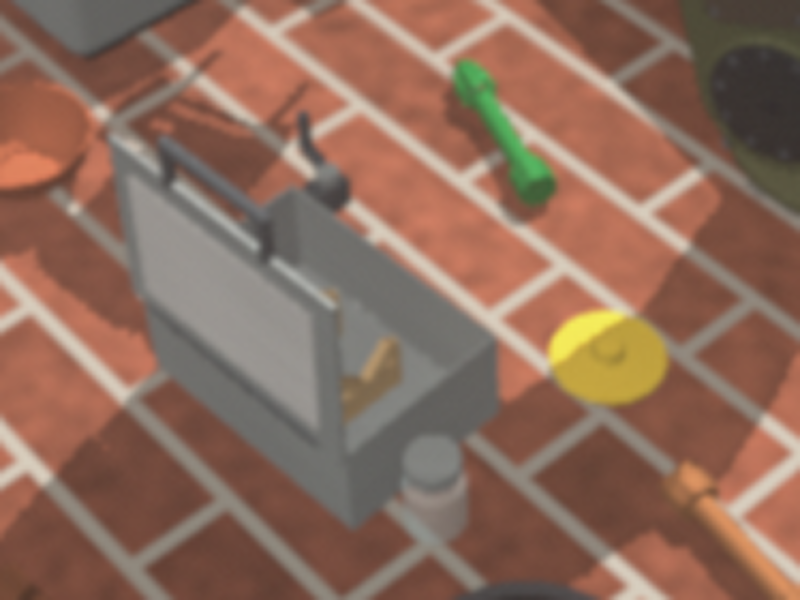

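The scene crop shows the cover roughly upright, with the bar middle near crop (215,182). One notch plate is at (370,375) and the latch pin at (303,125).

Request:
jog_arm:
  commands:
    - {"dx":0.8,"dy":-1,"dz":0,"ax":0,"ay":0,"az":-1,"gripper":0}
    - {"dx":1,"dy":-0.9,"dz":0,"ax":0,"ay":0,"az":-1,"gripper":0}
    - {"dx":1,"dy":-0.63,"dz":0,"ax":0,"ay":0,"az":-1,"gripper":0}
    - {"dx":1,"dy":-0.41,"dz":0,"ax":0,"ay":0,"az":-1,"gripper":0}
    - {"dx":1,"dy":-0.22,"dz":0,"ax":0,"ay":0,"az":-1,"gripper":0}
    - {"dx":1,"dy":-0.04,"dz":0,"ax":0,"ay":0,"az":-1,"gripper":0}
    - {"dx":1,"dy":0.13,"dz":0,"ax":0,"ay":0,"az":-0.15,"gripper":0}
    - {"dx":1,"dy":0.17,"dz":0.1,"ax":0,"ay":0,"az":0,"gripper":0}
    - {"dx":1,"dy":0.17,"dz":0.1,"ax":0,"ay":0,"az":0,"gripper":0}
    - {"dx":1,"dy":0.17,"dz":0.1,"ax":0,"ay":0,"az":0,"gripper":0}

```text
clock: 1.45
eef_pos: [323.9, -96.8, 201.4]
eef_rot: [3.141, 0.0, 1.427]
wrist_force: [0.4, -0.5, 0.7]
finger_gap: 93.9
finger_force: 0.0
```

Run:
```python
from h import *
L=lambda f:{k:(v if v.ndim else float(v)) for k,v in np.load(f).items()}
a,b=L("pics/top0.npz"),L("pics/scene1.npz")
def tri(x,y,X,Y):
    o1,d1=ray(a,160+x*.3-.35,120+y*.3-.35);o2,d2=ray(b,170+X*187/800-.35,130+Y*140/600-.35)
    k=np.linalg.lstsq(np.c_[d1,-d2],o2-o1,rcond=None)[0];p,q=o1+k[0]*d1,o2+k[1]*d2
    return np.round((p+q)/2,1),np.round(np.linalg.norm(p-q),1)
print("bar",tri(558,62,215,182));print("pin",tri(708,316,303,122));print("piv",tri(655,306,328,185))
print("coverL",tri(399,70,333,303));print("rimFL",tri(408,297,496,347));print("plate+ front top",tri(494,263,392,342))
plan([441.5,262.4,120],[180,0,81.8])
```

```text
bar (array([649.3, -97.5, 308.4]), np.float64(0.9))
pin (array([ 462.4, -251.8,  140.1]), np.float64(2.3))
piv (array([ 473.1, -210.3,  101.1]), np.float64(4.2))
coverL (array([646.4,  29.5, 280.4]), np.float64(2.0))
rimFL (array([479.1,  15.9,  84.8]), np.float64(0.0))
plate+ front top (array([518.6, -67.8,  49.5]), np.float64(4.8))
1 {"dx": 1.0, "dy": 0.17, "dz": 0.22}
2 {"dx": 1.0, "dy": 0.17, "dz": 0.22}
3 {"dx": 1.0, "dy": 0.18, "dz": 0.22}
4 {"dx": 1.0, "dy": 0.17, "dz": 0.22}
5 {"dx": 1.0, "dy": 0.18, "dz": 0.22}
6 {"dx": 1.0, "dy": 0.17, "dz": 0.22}
7 {"dx": 1.0, "dy": 0.18, "dz": 0.22}
8 {"dx": 1.0, "dy": 0.17, "dz": 0.21}
9 {"dx": 1.0, "dy": 0.18, "dz": 0.22}
10 {"dx": 0.31, "dy": 0.05, "dz": 0.07}
end [441.4 262.5 119.8] [180.    0.   81.8]
```

Request:
jog_arm:
  commands:
    - {"dx":1,"dy":0.17,"dz":0.22,"ax":0,"ay":0,"az":0,"gripper":0}
    - {"dx":1,"dy":0.17,"dz":0.22,"ax":0,"ay":0,"az":0,"gripper":0}
    - {"dx":1,"dy":0.18,"dz":0.22,"ax":0,"ay":0,"az":0,"gripper":0}
    - {"dx":1,"dy":0.17,"dz":0.22,"ax":0,"ay":0,"az":0,"gripper":0}
    - {"dx":1,"dy":0.18,"dz":0.22,"ax":0,"ay":0,"az":0,"gripper":0}
    - {"dx":1,"dy":0.17,"dz":0.22,"ax":0,"ay":0,"az":0,"gripper":0}
    - {"dx":1,"dy":0.18,"dz":0.22,"ax":0,"ay":0,"az":0,"gripper":0}
    - {"dx":1,"dy":0.17,"dz":0.21,"ax":0,"ay":0,"az":0,"gripper":0}
    - {"dx":1,"dy":0.18,"dz":0.22,"ax":0,"ay":0,"az":0,"gripper":0}
    - {"dx":0.3,"dy":0.05,"dz":0.1,"ax":0,"ay":0,"az":0,"gripper":0}

```text
clock: 2.7
eef_pos: [441.0, 262.2, 117.8]
eef_rot: [-3.141, 0.001, 1.429]
wrist_force: [0.4, -1.4, 0.9]
finger_gap: 94.0
finger_force: 0.0
```

Run:
```python
from h import *
c=snap("wrist","pics/w2.png"); print([np.round(proj(c,p)) for p in([441.5,262.4,18],[456.4,365.6,18],[429.4,178.3,18])])
im=c["image"];hsv=cv2.cvtColor(im,cv2.COLOR_RGB2HSV)
cv2.imwrite("pics/w2b.png",im[:,:,::-1])
print(np.round(ray(c,280,210)[0]))
s=manip.read_state();print(s["eef_pos"],s["clock"])
```

```text
[array([282., 214.]), array([282.,  78.]), array([282., 307.])]
[453. 340. 288.]
[441.02208087 262.24421789 117.59751307] 2.75
```

View pics/w2b.png

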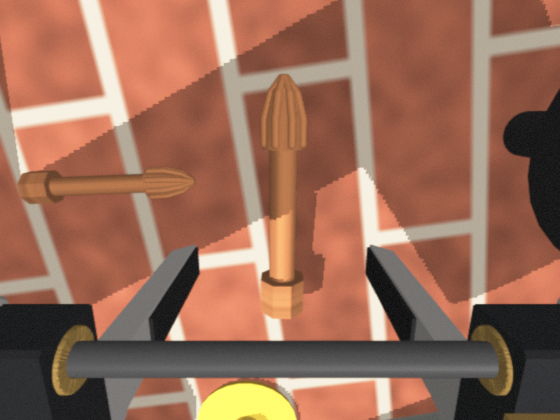

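The wrist view shows the reamer lined up between the fingers. Its tip is at (284,74), its head/handle joint at (283,150), the handle/knob joint at (282,272) and the knob end at (282,317).

Run:
```python
from h import *
c={k:(v if v.ndim else float(v)) for k,v in np.load("pics/w2.npz").items()}
for u,v,z in[(284.5,74,18),(283.5,150,25),(281.5,272,32),(281,317,18)]: print(np.round(atz(c,u,v,z),1))
t,k=atz(c,284.5,74,18),atz(c,281.5,317,18);print(np.linalg.norm(t-k),np.degrees(np.arctan2(*(t-k)[1::-1])))
```

```text
[458.7 368.3  18. ]
[450.3 314.5  25. ]
[435.  218.2  32. ]
[427.4 168.1  18. ]
202.56286480596205 81.21140808439561
```

Request:
jog_arm:
  commands:
    - {"dx":0.05,"dy":0,"dz":0.9,"ax":0,"ay":0,"az":0,"gripper":0}
    - {"dx":0,"dy":0.02,"dz":0.9,"ax":0,"ay":0,"az":0,"gripper":0}
    - {"dx":0,"dy":0,"dz":0.6,"ax":0,"ay":0,"az":0,"gripper":0}
    - {"dx":0,"dy":0,"dz":0.27,"ax":0,"ay":0,"az":0,"gripper":0}
    - {"dx":0,"dy":0,"dz":0,"ax":0,"ay":0,"az":0,"gripper":0.5}
    - {"dx":0,"dy":0,"dz":0,"ax":0,"ay":0,"az":0,"gripper":1}
    - {"dx":0,"dy":0,"dz":0,"ax":0,"ay":0,"az":0,"gripper":1}
    - {"dx":0,"dy":0,"dz":0,"ax":0,"ay":0,"az":0,"gripper":1}
    - {"dx":0,"dy":0,"dz":0,"ax":0,"ay":0,"az":0,"gripper":1}
    - {"dx":0,"dy":0,"dz":0,"ax":0,"ay":0,"az":0,"gripper":1}
  squeeze: 20

```text
clock: 4.0
eef_pos: [442.2, 262.7, 11.9]
eef_rot: [3.142, -0.0, 1.427]
wrist_force: [-0.4, 0.9, -0.4]
finger_gap: 37.6
finger_force: 0.0
```

Request:
jog_arm:
  commands:
    - {"dx":0,"dy":0,"dz":0,"ax":0,"ay":0,"az":0,"gripper":1}
    - {"dx":0,"dy":0,"dz":0,"ax":0,"ay":0,"az":0,"gripper":1}
    - {"dx":0,"dy":0,"dz":0,"ax":0,"ay":0,"az":0,"gripper":1}
    - {"dx":0,"dy":0,"dz":0,"ax":0,"ay":0,"az":0,"gripper":1}

```text
clock: 4.5
eef_pos: [442.1, 262.7, 11.8]
eef_rot: [-3.141, 0.0, 1.427]
wrist_force: [-0.4, 1.2, 0.6]
finger_gap: 21.5
finger_force: 20.0
```

Run:
```python
from h import *
plan([442,240,200],[180,0,81.8])
plan([482,-190,230],[180,0,93.1],start=([442,240,200],[180,0,81.8]))
```

```text
1 {"dx": -0.12, "dy": 0.02, "dz": -1.0}
2 {"dx": -0.12, "dy": 0.02, "dz": -1.0}
3 {"dx": -0.12, "dy": 0.01, "dz": -1.0}
4 {"dx": -0.12, "dy": 0.02, "dz": -1.0}
5 {"dx": -0.08, "dy": 0.01, "dz": -0.7}
end [442.1 240.1 199.8] [-180.     0.    81.8]
1 {"dx": -1.0, "dy": 0.24, "dz": -0.07, "az": -0.99}
2 {"dx": -1.0, "dy": 0.06, "dz": -0.07, "az": -0.14}
3 {"dx": -1.0, "dy": 0.04, "dz": -0.07}
4 {"dx": -1.0, "dy": 0.04, "dz": -0.07}
5 {"dx": -1.0, "dy": 0.04, "dz": -0.07}
6 {"dx": -1.0, "dy": 0.04, "dz": -0.07}
7 {"dx": -1.0, "dy": 0.04, "dz": -0.07}
8 {"dx": -1.0, "dy": 0.04, "dz": -0.07}
9 {"dx": -1.0, "dy": 0.04, "dz": -0.07}
10 {"dx": -1.0, "dy": 0.04, "dz": -0.07}
11 {"dx": -0.76, "dy": 0.02, "dz": -0.05}
end [ 481.9 -190.   230. ] [180.    0.   93.1]
```

Request:
jog_arm:
  commands:
    - {"dx":0,"dy":0,"dz":-0.3,"ax":0,"ay":0,"az":0,"gripper":1}
    - {"dx":0,"dy":0,"dz":-0.7,"ax":0,"ay":0,"az":0,"gripper":1}
    - {"dx":0,"dy":0,"dz":-1,"ax":0,"ay":0,"az":0,"gripper":1}
    - {"dx":-0.3,"dy":0.02,"dz":-1,"ax":0,"ay":0,"az":0,"gripper":1}
    - {"dx":-0.6,"dy":0.05,"dz":-1,"ax":0,"ay":0,"az":0,"gripper":1}
    - {"dx":-0.8,"dy":0.2,"dz":-0.7,"ax":0,"ay":0,"az":-0.6,"gripper":1}
    - {"dx":-1,"dy":0.15,"dz":-0.3,"ax":0,"ay":0,"az":-0.54,"gripper":1}
    - {"dx":-1,"dy":0.04,"dz":-0.1,"ax":0,"ay":0,"az":0,"gripper":1}
    - {"dx":-1,"dy":0.04,"dz":-0.1,"ax":0,"ay":0,"az":0,"gripper":1}
    - {"dx":-1,"dy":0.04,"dz":-0.1,"ax":0,"ay":0,"az":0,"gripper":1}

```text
clock: 5.75
eef_pos: [458.8, 32.8, 224.8]
eef_rot: [3.141, 0.0, 1.626]
wrist_force: [0.5, 0.6, -1.4]
finger_gap: 21.5
finger_force: 20.0
```

Request:
jog_arm:
  commands:
    - {"dx":-1,"dy":0.04,"dz":-0.1,"ax":0,"ay":0,"az":0,"gripper":1}
    - {"dx":-1,"dy":0.04,"dz":-0.1,"ax":0,"ay":0,"az":0,"gripper":1}
    - {"dx":-1,"dy":0.04,"dz":0,"ax":0,"ay":0,"az":0,"gripper":1}
    - {"dx":-1,"dy":0.04,"dz":0,"ax":0,"ay":0,"az":0,"gripper":1}
    - {"dx":-1,"dy":0.04,"dz":0,"ax":0,"ay":0,"az":0,"gripper":1}
    - {"dx":-0.6,"dy":0.02,"dz":0,"ax":0,"ay":0,"az":0,"gripper":1}
    - {"dx":0,"dy":0,"dz":0,"ax":0,"ay":0,"az":0,"gripper":1}

```text
clock: 6.62
eef_pos: [479.9, -190.0, 232.2]
eef_rot: [3.142, 0.0, 1.624]
wrist_force: [-1.0, 0.2, -1.7]
finger_gap: 21.5
finger_force: 20.0
```

Run:
```python
from h import *
c=snap("wrist","pics/w3.png"); 
for p in([559,-102,50],[473,-209,118],[462,-252,140]):print(np.round(proj(c,p)))
s=manip.read_state();print(s["eef_pos"],s["eef_rot"],s["clock"],s["finger_gap"])
```

```text
[366. 109.]
[272. 230.]
[256. 286.]
[ 479.95175635 -189.10604499  232.20757202] [ 3.14149974e+00 -1.12871939e-04  1.62501033e+00] 6.675 21.34406004341597
```

View pics/w3.png

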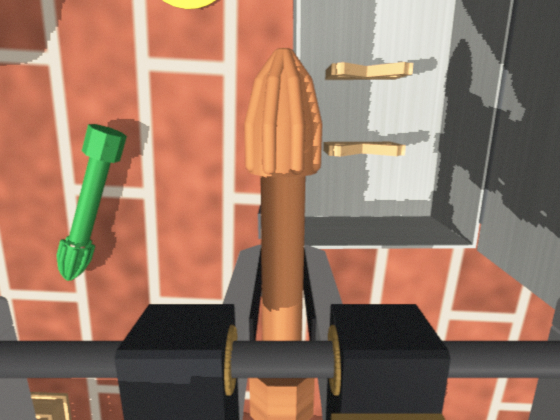

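The wrist view shows the bin at upper right. The plates run (328,70)-(412,67) and (325,148)-(406,149), the front rim edge is at u≈296, and the rear -y rim corner is at (476,246).

Run:
```python
from h import *
c={k:(v if v.ndim else float(v)) for k,v in np.load("pics/w3.npz").items()}
im=c["image"]; 
big=cv2.resize(im[50:170,300:460,::-1],(800,600),interpolation=cv2.INTER_CUBIC);cv2.imwrite("pics/w3c.png",big)
for n,u,v,z in[("+L",328,70,62),("+R",412,67,62),("-L",325,148,62),("-R",406,149,62),("rimF",296,20,100),("rimF2",297,130,100),("rimRc",476,246,100),("rimR",514,0,100)]: print(n,np.round(atz(c,u,v,z),1))
```

```text
+L [516.8 -69.7  62. ]
+R [593.7 -63.   62. ]
-L [ 520.2 -140.6   62. ]
-R [ 599.4 -137.4   62. ]
rimF [483.8 -39.  100. ]
rimF2 [ 490.  -123.4  100. ]
rimRc [ 665.  -220.5  100. ]
rimR [652.5 -16.  100. ]
```

View pics/w3c.png

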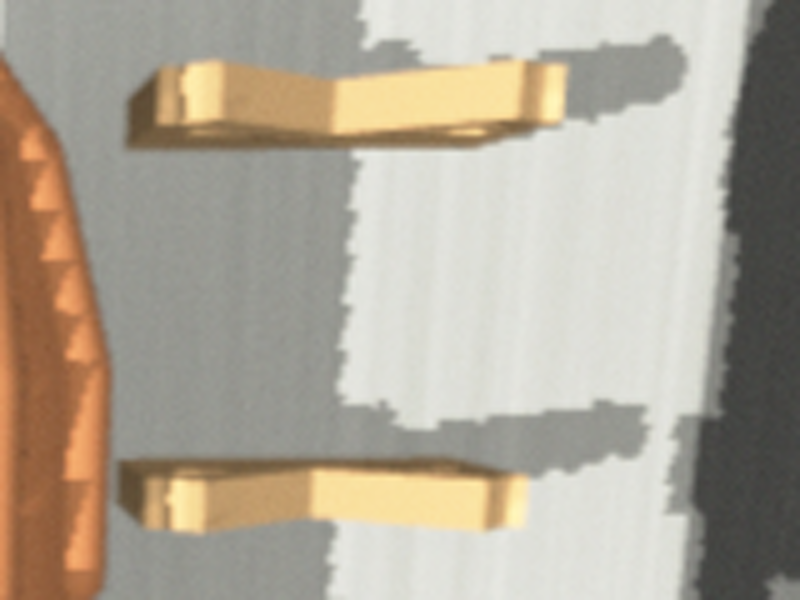

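The enlarged crop shows the notch creases at (333,106) and (310,493), with the horn inner edges at (222,90)/(518,92) and (205,500)/(490,500).

Run:
```python
from h import *
c={k:(v if v.ndim else float(v)) for k,v in np.load("pics/w3.npz").items()}
P=lambda x,y,z:atz(c,300+x/5-.4,50+y/5-.4,z)
a,b=P(333,106,34),P(310,493,34);print("V",a,b,(a+b)/2,np.degrees(np.arctan2(*(a-b)[1::-1]))-90, np.linalg.norm(a-b))
for y,l,r in((91,222,518),(500,205,490)):
    a,b=P(l,y,62),P(r,y,62);print(a,b,np.linalg.norm(a-b),(a+b)/2)
```

```text
V [558.27054354 -65.00126463  34.        ] [ 562.50982331 -141.18125296   34.        ] [ 560.39018343 -103.09125879   34.        ] 3.1851223016198134 76.29785131099167
[531.33470459 -67.04271647  62.        ] [585.74105796 -64.13605876  62.        ] 54.48394209815266 [558.53788127 -65.58938761  62.        ]
[ 535.59118321 -141.34846851   62.        ] [ 591.30682197 -138.38631312   62.        ] 55.794325578776174 [ 563.44900259 -139.86739082   62.        ]
```

Run:
```python
from h import *
plan([562,-103.5,190],[168,0,93.2])
plan([562,-103.5,46],[168,0,93.2],start=([562,-103.5,190],[168,0,93.2]))
```

```text
1 {"dx": 0.94, "dy": 1.0, "dz": 0.49, "ax": -0.99, "az": -0.01}
2 {"dx": 0.96, "dy": 0.93, "dz": 0.67, "ax": -0.21}
3 {"dx": 0.12, "dy": 0.12, "dz": 0.09}
end [ 562.1 -103.6  190.1] [168.    0.   93.2]
1 {"dy": -0.21, "dz": 1.0}
2 {"dy": -0.21, "dz": 1.0}
3 {"dy": -0.22, "dz": 1.0}
4 {"dy": -0.11, "dz": 0.52}
end [ 561.9 -103.5   46. ] [168.    0.   93.2]
```

Request:
jog_arm:
  commands:
    - {"dx":0.4,"dy":0.4,"dz":0.1,"ax":-0.6,"ay":0,"az":0,"gripper":1}
    - {"dx":0.6,"dy":0.65,"dz":0.25,"ax":-0.6,"ay":0,"az":0,"gripper":1}
    - {"dx":0.6,"dy":0.6,"dz":0.4,"ax":0,"ay":0,"az":0,"gripper":1}
    - {"dx":0.4,"dy":0.35,"dz":0.4,"ax":0,"ay":0,"az":0,"gripper":1}
    - {"dx":0,"dy":0,"dz":0,"ax":0,"ay":0,"az":0,"gripper":1}
    - {"dx":0,"dy":0,"dz":0,"ax":0,"ay":0,"az":0,"gripper":1}

```text
clock: 7.42
eef_pos: [562.0, -104.2, 197.8]
eef_rot: [2.932, 0.0, 1.627]
wrist_force: [-0.7, -0.2, -0.6]
finger_gap: 21.5
finger_force: 20.0
```

Run:
```python
from h import *
print(manip.read_state()["eef_rot"]*57.2958)
plan([562,-103.5,70],[168,0,93.2])
```

```text
[1.67979842e+02 7.55696856e-03 9.32086667e+01]
1 {"dx": 0.01, "dy": -0.21, "dz": 1.0}
2 {"dy": -0.21, "dz": 1.0}
3 {"dx": 0.01, "dy": -0.22, "dz": 1.0}
4 {"dy": -0.03, "dz": 0.13}
end [ 561.9 -103.4   69.8] [168.    0.   93.2]
```

Request:
jog_arm:
  commands:
    - {"dx":0.02,"dy":-0.15,"dz":0.7,"ax":0,"ay":0,"az":0,"gripper":1}
    - {"dx":0,"dy":-0.21,"dz":1,"ax":0,"ay":0,"az":0,"gripper":1}
    - {"dx":0,"dy":-0.17,"dz":0.8,"ax":0,"ay":0,"az":0,"gripper":1}
    - {"dx":0,"dy":-0.13,"dz":0.63,"ax":0,"ay":0,"az":0,"gripper":1}
    - {"dx":0,"dy":-0.055,"dz":0.26,"ax":0,"ay":0,"az":0,"gripper":1}
    - {"dx":0,"dy":-0.03,"dz":0.12,"ax":0,"ay":0,"az":0,"gripper":1}
    - {"dx":0,"dy":0,"dz":0,"ax":0,"ay":0,"az":0,"gripper":1}

```text
clock: 8.3
eef_pos: [562.6, -103.8, 54.5]
eef_rot: [2.931, 0.0, 1.626]
wrist_force: [-0.2, -0.6, -1.4]
finger_gap: 21.3
finger_force: 20.0
```

Request:
jog_arm:
  commands:
    - {"dx":0,"dy":-0.05,"dz":0.12,"ax":0,"ay":0,"az":0,"gripper":1}
    - {"dx":0,"dy":-0.015,"dz":0.07,"ax":0,"ay":0,"az":0,"gripper":1}
    - {"dx":0,"dy":-0.005,"dz":0.025,"ax":0,"ay":0,"az":0,"gripper":1}
    - {"dx":0,"dy":0,"dz":0,"ax":0,"ay":0,"az":0,"gripper":1}

```text
clock: 8.8
eef_pos: [561.4, -103.6, 44.7]
eef_rot: [2.932, -0.0, 1.626]
wrist_force: [-0.0, 0.0, -0.5]
finger_gap: 21.2
finger_force: 20.0
```

Request:
jog_arm:
  commands:
    - {"dx":0,"dy":-0.003,"dz":0.012,"ax":0,"ay":0,"az":0,"gripper":1}
    - {"dx":0,"dy":-0.003,"dz":0.012,"ax":0,"ay":0,"az":0,"gripper":1}
    - {"dx":0,"dy":0,"dz":0,"ax":0,"ay":0,"az":0,"gripper":1}

```text
clock: 9.18
eef_pos: [561.5, -103.7, 44.1]
eef_rot: [2.932, 0.0, 1.626]
wrist_force: [-1.9, 0.8, 4.1]
finger_gap: 21.5
finger_force: 20.0
```

Request:
jog_arm:
  commands:
    - {"dx":0,"dy":0,"dz":0,"ax":0,"ay":0,"az":0,"gripper":0.7}
    - {"dx":0,"dy":0,"dz":0,"ax":0,"ay":0,"az":0,"gripper":0.6}
    - {"dx":0,"dy":0,"dz":0,"ax":0,"ay":0,"az":0,"gripper":0.5}
    - {"dx":0,"dy":0,"dz":0,"ax":0,"ay":0,"az":0,"gripper":0.5}
    - {"dx":0,"dy":0,"dz":0,"ax":0,"ay":0,"az":0,"gripper":0.5}

```text
clock: 9.8
eef_pos: [561.4, -103.6, 43.7]
eef_rot: [2.932, -0.0, 1.626]
wrist_force: [0.1, -0.3, 0.3]
finger_gap: 46.8
finger_force: 0.0
```

Request:
jog_arm:
  commands:
    - {"dx":0,"dy":0,"dz":-0.2,"ax":0,"ay":0,"az":0,"gripper":0.5}
    - {"dx":0,"dy":0,"dz":-0.6,"ax":0,"ay":0,"az":0,"gripper":0.5}
    - {"dx":0,"dy":0,"dz":-1,"ax":0,"ay":0,"az":0,"gripper":0.5}
    - {"dx":0,"dy":0,"dz":-1,"ax":0,"ay":0,"az":0,"gripper":0.5}
    - {"dx":-0.3,"dy":0,"dz":-1,"ax":0,"ay":0,"az":0,"gripper":0.5}
    - {"dx":-0.8,"dy":0,"dz":-1,"ax":0,"ay":0,"az":0,"gripper":0.5}
    - {"dx":-0.9,"dy":0,"dz":-1,"ax":0,"ay":0,"az":0,"gripper":0.5}
    - {"dx":0,"dy":0,"dz":-0.5,"ax":0,"ay":0,"az":0,"gripper":0.5}
    - {"dx":0,"dy":0,"dz":0,"ax":0,"ay":0,"az":0,"gripper":0.5}

```text
clock: 10.92
eef_pos: [513.5, -186.8, 291.8]
eef_rot: [2.93, 0.001, 1.625]
wrist_force: [0.1, -0.4, -0.3]
finger_gap: 46.8
finger_force: 0.0
```

Run:
```python
from h import *
c=snap("wrist","pics/w4.png"); 
R=Ro.from_euler("z",3.2,degrees=True)
for y in(-85,-55,55,106):
    p=np.array([560.5,-103,50])+R.apply([0,y,0]); print(y,np.round(proj(c,p)))
print("bar",np.round(proj(c,[649.3,-97.5,308.4])))
s=manip.read_state();print(s["eef_pos"],s["eef_rot"],s["clock"])
```

```text
-85 [281. 184.]
-55 [281. 159.]
55 [281.  61.]
106 [281.  10.]
bar [556. 109.]
[ 513.33539627 -186.32190824  290.31326486] [2.93158676e+00 3.33274132e-04 1.62600948e+00] 10.975
```

View pics/w4.png

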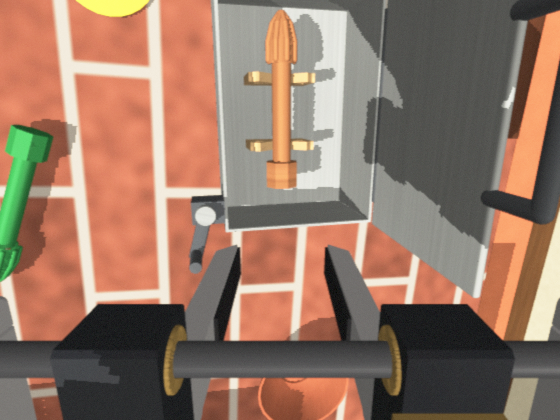

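The wrist view shows the reamer lying in both notches, on the predicted line (u≈281, v 10 to 184). The latch pivot is at (206,215), the pin at (196,265), and the bar is at right, as computed. Next is the bar.

Run:
```python
from h import *
plan([649,-98,365],[180,0,93.2])
```

```text
1 {"dx": 0.53, "dy": 1.0, "dz": -0.29, "ax": 0.99}
2 {"dx": 0.56, "dy": 1.0, "dz": -0.48, "ax": 0.21}
3 {"dx": 0.58, "dy": 1.0, "dz": -0.53}
4 {"dx": 0.35, "dy": 0.61, "dz": -0.33}
end [649.  -97.9 365.1] [180.    0.   93.2]
```

Request:
jog_arm:
  commands:
    - {"dx":0.4,"dy":0.5,"dz":-0.8,"ax":0.6,"ay":0,"az":0,"gripper":0.5}
    - {"dx":0.55,"dy":0.9,"dz":-0.8,"ax":0.6,"ay":0,"az":0,"gripper":0.5}
    - {"dx":0.55,"dy":1,"dz":0,"ax":0,"ay":0,"az":0,"gripper":0.5}
    - {"dx":0.4,"dy":0.8,"dz":0,"ax":0,"ay":0,"az":0,"gripper":0.5}
    - {"dx":0.1,"dy":0.2,"dz":0,"ax":0,"ay":0,"az":0,"gripper":0.5}
    - {"dx":0,"dy":0,"dz":0,"ax":0,"ay":0,"az":0,"gripper":0.5}

```text
clock: 11.72
eef_pos: [634.1, -99.4, 360.1]
eef_rot: [-3.14, -0.0, 1.627]
wrist_force: [-0.3, -0.2, -0.5]
finger_gap: 46.9
finger_force: 0.0
```

Run:
```python
from h import *
c=snap("wrist","pics/w5.png"); 
R=Ro.from_euler("z",3.2,degrees=True)
for y in(-55,0,55): print(y,np.round(proj(c,np.array([649.3,-97.5,308.4])+R.apply([0,y,0]))))
s=manip.read_state();print(s["joints"],s["eef_rot"]*57.3)
g=cv2.cvtColor(c["image"],cv2.COLOR_RGB2GRAY)
for v in(100,140,180,220): print(v,''.join('%4d'%x for x in g[v,250:320:2]))
plan([649,-98,303],[180,0,93.2])
```

```text
-55 [302. 305.]
0 [303. 233.]
55 [305. 152.]
[-2.13277728e-01  4.69756554e-01  9.56524300e-01 -1.61548251e-04
  1.71610205e+00 -2.68705724e-01] [-1.79967171e+02 -3.18985365e-03  9.31813157e+01]
100  164 167 169 167 167 168 169 164 166 170 167 204 233 237 235 234 235 234 238 235 236 237 233 181 167 211 128  79 124 155 165 151 154  91  93
140  120 110 109 109 130 158 162 160 162 165 162 160 156 175 179 208 228 230 233 231 235 234 229 174 185 192 119 110  78  71  74 112  95  89  87
180  221 160 153 159 159 158 153 155 159 166 211 228 228 230 230 218 217 226 230 230 233 229 224 151 195 145 114 128 142 138 131 126 109  89  79
220  232 227 228 230 233 233 230 233 230 234 230 230 229 230 231 230 230 231 232 230 230 230 219 151 205  92  61  71  81  82  90  92  83  78  98
1 {"dx": 0.02, "dy": 0.27, "dz": 1.0}
2 {"dx": 0.01, "dy": 0.11, "dz": 0.44}
end [648.8 -97.8 303.2] [-180.    -0.    93.2]
```

Run:
```python
from h import *
im=cv2.imread("pics/w5.png");c={k:(v if v.ndim else float(v)) for k,v in np.load("pics/w5.npz").items()}
for v in(170,200,230): print(v,[tuple(int(q) for q in im[v,u,::-1]) for u in range(288,340,3)])
print([np.round(atz(c,u,220,308.4),1)[0] for u in (290,300,310,320)])
```

```text
170 [(231, 230, 224), (232, 232, 226), (225, 226, 219), (152, 152, 146), (141, 143, 138), (117, 120, 121), (141, 144, 146), (135, 137, 139), (122, 124, 126), (99, 102, 103), (84, 74, 72), (139, 80, 61), (161, 130, 115), (175, 165, 151), (176, 164, 148), (150, 112, 95), (133, 78, 61), (129, 76, 58)]
200 [(229, 229, 222), (231, 231, 225), (223, 223, 216), (160, 163, 155), (122, 122, 120), (118, 119, 123), (143, 148, 148), (133, 135, 135), (121, 125, 126), (93, 97, 96), (108, 77, 68), (159, 125, 111), (178, 166, 151), (177, 167, 151), (146, 112, 95), (130, 74, 57), (135, 77, 62), (132, 76, 56)]
230 [(219, 219, 211), (220, 221, 212), (204, 204, 196), (183, 184, 175), (79, 81, 82), (66, 69, 70), (78, 82, 81), (88, 89, 90), (88, 90, 92), (79, 81, 81), (135, 105, 92), (179, 169, 154), (177, 167, 151), (155, 120, 103), (136, 80, 61), (132, 76, 61), (131, 74, 58), (133, 77, 61)]
[np.float64(639.6), np.float64(646.3), np.float64(653.1), np.float64(659.8)]
```

Request:
jog_arm:
  commands:
    - {"dx":0,"dy":0.44,"dz":0.2,"ax":0,"ay":0,"az":0,"gripper":0.5}
    - {"dx":0,"dy":0,"dz":0.6,"ax":0,"ay":0,"az":0,"gripper":0.5}
    - {"dx":0,"dy":0,"dz":0.5,"ax":0,"ay":0,"az":0,"gripper":0.6}
    - {"dx":0,"dy":0,"dz":0.1,"ax":0,"ay":0,"az":0,"gripper":0.7}
    - {"dx":0,"dy":0,"dz":0,"ax":0,"ay":0,"az":0,"gripper":0.76}
    - {"dx":0,"dy":0,"dz":0,"ax":0,"ay":0,"az":0,"gripper":0.8}
    - {"dx":0,"dy":0,"dz":0,"ax":0,"ay":0,"az":0,"gripper":0.8}
  squeeze: 15

```text
clock: 12.65
eef_pos: [651.9, -98.7, 306.0]
eef_rot: [3.141, 0.0, 1.626]
wrist_force: [-0.2, -0.0, -0.3]
finger_gap: 18.6
finger_force: 0.0
```

Request:
jog_arm:
  commands:
    - {"dx":0,"dy":0,"dz":0.08,"ax":0,"ay":0,"az":0,"gripper":0.9}
    - {"dx":0,"dy":0,"dz":0,"ax":0,"ay":0,"az":0,"gripper":0.95}
    - {"dx":0,"dy":0,"dz":0,"ax":0,"ay":0,"az":0,"gripper":1}
    - {"dx":0,"dy":0,"dz":0,"ax":0,"ay":0,"az":0,"gripper":1}
    - {"dx":0,"dy":0,"dz":0,"ax":0,"ay":0,"az":0,"gripper":1}

```text
clock: 13.28
eef_pos: [651.8, -98.6, 302.1]
eef_rot: [3.141, 0.0, 1.626]
wrist_force: [1.0, -0.1, 2.7]
finger_gap: 11.6
finger_force: 15.0
```

Run:
```python
import numpy as np
f=np.radians([88.4,86.5,83,79,75,71,67,63,59,55,51,47,43,39,35,31,27,23,19,15,11,8,5.5,3.5,2,1.1])
y=-210*np.cos(f);z=210*np.sin(f)
for i in range(1,len(f)):print(round(np.degrees(f[i]),1),"dy %.3f dz %.3f"%((y[i]-y[i-1])/40,-(z[i]-z[i-1])/40))
```

```text
86.5 dy -0.174 dz 0.008
83.0 dy -0.319 dz 0.029
79.0 dy -0.362 dz 0.057
75.0 dy -0.357 dz 0.082
71.0 dy -0.350 dz 0.107
67.0 dy -0.342 dz 0.131
63.0 dy -0.332 dz 0.155
59.0 dy -0.320 dz 0.178
55.0 dy -0.307 dz 0.200
51.0 dy -0.293 dz 0.221
47.0 dy -0.277 dz 0.240
43.0 dy -0.259 dz 0.259
39.0 dy -0.240 dz 0.277
35.0 dy -0.221 dz 0.293
31.0 dy -0.200 dz 0.307
27.0 dy -0.178 dz 0.320
23.0 dy -0.155 dz 0.332
19.0 dy -0.131 dz 0.342
15.0 dy -0.107 dz 0.350
11.0 dy -0.082 dz 0.357
8.0 dy -0.045 dz 0.271
5.5 dy -0.027 dz 0.227
3.5 dy -0.014 dz 0.183
2.0 dy -0.007 dz 0.137
1.1 dy -0.002 dz 0.082
```

Request:
jog_arm:
  commands:
    - {"dx":0,"dy":-0.17,"dz":0.01,"ax":0,"ay":0,"az":0,"gripper":1}
    - {"dx":0,"dy":-0.32,"dz":0.03,"ax":0,"ay":0,"az":0,"gripper":1}
    - {"dx":0,"dy":-0.36,"dz":0.06,"ax":0,"ay":0,"az":0,"gripper":1}
    - {"dx":0,"dy":-0.36,"dz":0.08,"ax":0,"ay":0,"az":0,"gripper":1}
    - {"dx":0,"dy":-0.35,"dz":0.11,"ax":0,"ay":0,"az":0,"gripper":1}
    - {"dx":0,"dy":-0.34,"dz":0.13,"ax":0,"ay":0,"az":0,"gripper":1}

```text
clock: 14.02
eef_pos: [575.1, -102.8, 284.9]
eef_rot: [-3.141, -0.0, 1.626]
wrist_force: [1.3, 0.3, -0.2]
finger_gap: 11.4
finger_force: 15.0
```

Request:
jog_arm:
  commands:
    - {"dx":0,"dy":-0.33,"dz":0.155,"ax":0,"ay":0,"az":0,"gripper":1}
    - {"dx":0,"dy":-0.32,"dz":0.18,"ax":0,"ay":0,"az":0,"gripper":1}
    - {"dx":0,"dy":-0.305,"dz":0.2,"ax":0,"ay":0,"az":0,"gripper":1}
    - {"dx":0,"dy":-0.295,"dz":0.22,"ax":0,"ay":0,"az":0,"gripper":1}
    - {"dx":0,"dy":-0.275,"dz":0.24,"ax":0,"ay":0,"az":0,"gripper":1}
    - {"dx":0,"dy":-0.26,"dz":0.26,"ax":0,"ay":0,"az":0,"gripper":1}

```text
clock: 14.78
eef_pos: [503.7, -106.6, 234.5]
eef_rot: [-3.141, -0.0, 1.626]
wrist_force: [1.7, 0.1, -1.4]
finger_gap: 11.3
finger_force: 15.0
```

Request:
jog_arm:
  commands:
    - {"dx":0,"dy":-0.24,"dz":0.275,"ax":0,"ay":0,"az":0,"gripper":1}
    - {"dx":0,"dy":-0.22,"dz":0.29,"ax":0,"ay":0,"az":0,"gripper":1}
    - {"dx":0,"dy":-0.2,"dz":0.305,"ax":0,"ay":0,"az":0,"gripper":1}
    - {"dx":0,"dy":-0.18,"dz":0.32,"ax":0,"ay":0,"az":0,"gripper":1}
    - {"dx":0,"dy":-0.155,"dz":0.33,"ax":0,"ay":0,"az":0,"gripper":1}
    - {"dx":0,"dy":-0.13,"dz":0.34,"ax":0,"ay":0,"az":0,"gripper":1}

```text
clock: 15.52
eef_pos: [459.0, -109.2, 159.6]
eef_rot: [-3.141, -0.0, 1.626]
wrist_force: [-0.4, 1.9, 1.0]
finger_gap: 11.3
finger_force: 15.0
```

Request:
jog_arm:
  commands:
    - {"dx":0,"dy":-0.105,"dz":0.34,"ax":0,"ay":0,"az":0,"gripper":1}
    - {"dx":0,"dy":-0.08,"dz":0.34,"ax":0,"ay":0,"az":0,"gripper":1}
    - {"dx":0,"dy":-0.045,"dz":0.26,"ax":0,"ay":0,"az":0,"gripper":1}
    - {"dx":0,"dy":-0.025,"dz":0.2,"ax":0,"ay":0,"az":0,"gripper":1}
    - {"dx":0,"dy":-0.01,"dz":0.12,"ax":0,"ay":0,"az":0,"gripper":1}
    - {"dx":0,"dy":0,"dz":0,"ax":0,"ay":0,"az":0,"gripper":1}

```text
clock: 16.27
eef_pos: [448.1, -109.8, 109.0]
eef_rot: [-3.139, -0.001, 1.626]
wrist_force: [-7.0, 0.0, -1.2]
finger_gap: 11.5
finger_force: 15.0
```

Request:
jog_arm:
  commands:
    - {"dx":0,"dy":0,"dz":0.1,"ax":0,"ay":0,"az":0,"gripper":1}
    - {"dx":0,"dy":0,"dz":0.08,"ax":0,"ay":0,"az":0,"gripper":1}
    - {"dx":0,"dy":0,"dz":0.06,"ax":0,"ay":0,"az":0,"gripper":1}
    - {"dx":0,"dy":0,"dz":0.04,"ax":0,"ay":0,"az":0,"gripper":1}
    - {"dx":0,"dy":0,"dz":0.01,"ax":0,"ay":0,"az":0,"gripper":1}
    - {"dx":0,"dy":0,"dz":0,"ax":0,"ay":0,"az":0,"gripper":1}

```text
clock: 17.02
eef_pos: [447.3, -109.8, 97.2]
eef_rot: [-3.137, -0.001, 1.626]
wrist_force: [-12.4, -0.7, -1.2]
finger_gap: 11.6
finger_force: 15.0
```

Request:
jog_arm:
  commands:
    - {"dx":0,"dy":-0.03,"dz":0.02,"ax":0,"ay":0,"az":0,"gripper":1}
    - {"dx":0,"dy":0,"dz":0.02,"ax":0,"ay":0,"az":0,"gripper":1}
    - {"dx":0,"dy":0,"dz":0.02,"ax":0,"ay":0,"az":0,"gripper":1}
    - {"dx":0,"dy":0,"dz":0,"ax":0,"ay":0,"az":0,"gripper":1}

```text
clock: 17.52
eef_pos: [447.2, -109.8, 95.5]
eef_rot: [-3.14, -0.0, 1.626]
wrist_force: [-6.3, 0.7, -1.2]
finger_gap: 11.3
finger_force: 15.0
```

Request:
jog_arm:
  commands:
    - {"dx":0,"dy":-0.02,"dz":0.03,"ax":0,"ay":0,"az":0,"gripper":1}
    - {"dx":0,"dy":0,"dz":0.03,"ax":0,"ay":0,"az":0,"gripper":1}
    - {"dx":0,"dy":0,"dz":0,"ax":0,"ay":0,"az":0,"gripper":1}

```text
clock: 17.9
eef_pos: [447.2, -109.9, 93.6]
eef_rot: [3.142, -0.0, 1.626]
wrist_force: [-1.2, 2.2, -0.6]
finger_gap: 11.4
finger_force: 15.0
```

Run:
```python
from h import *
s=manip.read_state();print(s["wrist_force"])
c=snap("scene","pics/scene2.png")
cv2.imwrite("pics/scene2b.png",cv2.resize(c["image"][110:260,160:360,::-1],(800,600),interpolation=cv2.INTER_CUBIC))
```

```text
[-1.16128982  2.20665481 -0.57620068]
```

Request:
jog_arm:
  commands:
    - {"dx":0,"dy":0,"dz":0.025,"ax":0,"ay":0,"az":0,"gripper":1}
    - {"dx":0,"dy":0,"dz":0.025,"ax":0,"ay":0,"az":0,"gripper":1}
    - {"dx":0,"dy":0,"dz":0,"ax":0,"ay":0,"az":0,"gripper":1}

```text
clock: 18.32
eef_pos: [447.1, -109.9, 91.8]
eef_rot: [-3.142, -0.0, 1.626]
wrist_force: [-2.3, 2.9, 1.0]
finger_gap: 11.6
finger_force: 15.0
```

Request:
jog_arm:
  commands:
    - {"dx":0,"dy":0,"dz":0.025,"ax":0,"ay":0,"az":0,"gripper":1}
    - {"dx":0,"dy":0,"dz":0.025,"ax":0,"ay":0,"az":0,"gripper":1}
    - {"dx":0,"dy":0,"dz":0,"ax":0,"ay":0,"az":0,"gripper":1}

```text
clock: 18.7
eef_pos: [447.2, -110.3, 90.9]
eef_rot: [3.141, 0.001, 1.626]
wrist_force: [-10.5, 2.8, 17.1]
finger_gap: 11.5
finger_force: 15.0
```

Run:
```python
from h import *
s=manip.read_state();print(s["wrist_force"],s["moment"])
c=snap("wrist","pics/w6.png")
R=Ro.from_euler("z",3.2,degrees=True)
h=np.array([657.5,-98,0])
B=lambda x,y,z:h+R.apply([x,y,z])
for n,p in(("freeedge +y",B(-176,128,106)),("mid",B(-176,60,106)),("bar+end",B(-210,55,104)),("rear",B(0,120,106))): print(n,np.round(proj(c,p)))
```

```text
[-10.46415555   2.80413429  17.06011946] [0.38965796 1.68421802 0.00984427]
freeedge +y [368. -16.]
mid [358. 157.]
bar+end [282. 167.]
rear [803.   7.]
```

View pics/w6.png

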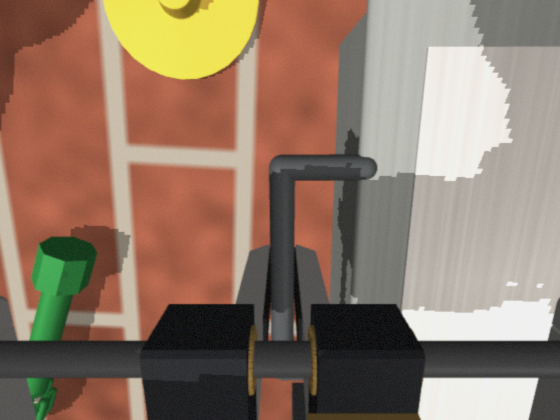

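The wrist view shows the bar (end near (280,165)) in front of the shut cover, with the free edge at u≈365 against the 358 expected for a shut cover. The 17 N upward force means it is on its stop. Releasing, then on to the latch.

Request:
jog_arm:
  commands:
    - {"dx":0,"dy":0,"dz":-0.02,"ax":0,"ay":0,"az":0,"gripper":1}
    - {"dx":0,"dy":0,"dz":0,"ax":0,"ay":0,"az":0,"gripper":0.8}
    - {"dx":0,"dy":0,"dz":0,"ax":0,"ay":0,"az":0,"gripper":0.72}
    - {"dx":0,"dy":0,"dz":0,"ax":0,"ay":0,"az":0,"gripper":0.72}
    - {"dx":0,"dy":0,"dz":0,"ax":0,"ay":0,"az":0,"gripper":0.72}

```text
clock: 19.38
eef_pos: [447.2, -110.0, 90.6]
eef_rot: [3.142, 0.0, 1.626]
wrist_force: [0.9, 0.6, -0.0]
finger_gap: 25.9
finger_force: 0.0
```

Run:
```python
from h import *
c={k:(v if v.ndim else float(v)) for k,v in np.load("pics/w4.npz").items()}
print("pin",atz(c,195.5,266,148),atz(c,195.5,266,140),"piv",atz(c,205.5,215,118))
plan([455,-290,215],[180,0,93.2],start=([447,-110,215],[180,0,93.2]))
```

```text
pin [ 464.65304077 -249.11204384  148.        ] [ 464.41973311 -252.70245514  140.        ] piv [ 474.15584904 -207.54577947  118.        ]
1 {"dx": -1.0, "dy": -0.01}
2 {"dx": -1.0, "dy": -0.01}
3 {"dx": -1.0, "dy": -0.01}
4 {"dx": -1.0, "dy": -0.01}
5 {"dx": -0.5, "dy": -0.01}
end [ 455.1 -289.8  215. ] [180.    0.   93.2]
```

Request:
jog_arm:
  commands:
    - {"dx":0,"dy":0,"dz":-0.3,"ax":0,"ay":0,"az":0,"gripper":0.72}
    - {"dx":0,"dy":0,"dz":-0.8,"ax":0,"ay":0,"az":0,"gripper":0.6}
    - {"dx":0,"dy":0,"dz":-1,"ax":0,"ay":0,"az":0,"gripper":0.5}
    - {"dx":-0.6,"dy":0,"dz":-0.8,"ax":0,"ay":0,"az":0,"gripper":0.5}
    - {"dx":-1,"dy":0.1,"dz":-0.3,"ax":0,"ay":0,"az":0,"gripper":0.5}
    - {"dx":-1,"dy":0.1,"dz":0,"ax":0,"ay":0,"az":0,"gripper":0.5}
    - {"dx":-1,"dy":0,"dz":0,"ax":0,"ay":0,"az":0,"gripper":0.5}
    - {"dx":-0.8,"dy":0,"dz":0,"ax":0,"ay":0,"az":0,"gripper":0.5}
    - {"dx":0,"dy":0,"dz":0,"ax":0,"ay":0,"az":0,"gripper":0.5}

```text
clock: 20.5
eef_pos: [464.6, -286.7, 219.0]
eef_rot: [3.142, 0.0, 1.624]
wrist_force: [0.8, -0.6, -0.2]
finger_gap: 46.9
finger_force: 0.0
```

Run:
```python
from h import *
c=snap("wrist","pics/w7.png")
for p in([464,-251,148],[464,-251,114],[474,-208,118]):print(np.round(proj(c,p)))
s=manip.read_state();print(s["eef_pos"])
```

```text
[283. 178.]
[283. 170.]
[299. 115.]
[ 464.64062494 -285.51501182  218.97412749]
```

View pics/w7.png

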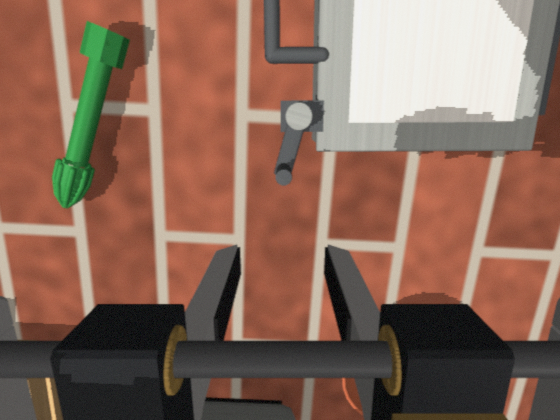

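The view shows the cover shut, the pivot cap at (299,116) and the pin top at (284,176). Both agree with the computed pixels.

Request:
jog_arm:
  commands:
    - {"dx":0.6,"dy":0,"dz":0,"ax":0,"ay":0,"az":0,"gripper":0.5}
    - {"dx":0.29,"dy":0,"dz":0.4,"ax":0,"ay":0,"az":0,"gripper":0.5}
    - {"dx":0,"dy":0,"dz":0.8,"ax":0,"ay":0,"az":0,"gripper":0.5}
    - {"dx":0,"dy":0,"dz":0.6,"ax":0,"ay":0,"az":0,"gripper":0.6}
    - {"dx":0,"dy":0,"dz":0.35,"ax":0,"ay":0,"az":0,"gripper":0.7}
    - {"dx":0,"dy":0,"dz":0.05,"ax":0,"ay":0,"az":0,"gripper":0.75}
    - {"dx":0,"dy":0,"dz":0,"ax":0,"ay":0,"az":0,"gripper":0.8}
    - {"dx":0,"dy":0,"dz":0,"ax":0,"ay":0,"az":0,"gripper":0.8}

```text
clock: 21.55
eef_pos: [463.2, -249.9, 131.5]
eef_rot: [3.141, 0.001, 1.626]
wrist_force: [-0.2, -0.4, 1.3]
finger_gap: 18.9
finger_force: 0.0
```

Request:
jog_arm:
  commands:
    - {"dx":0,"dy":0.02,"dz":0.02,"ax":0,"ay":0,"az":0,"gripper":0.9}
    - {"dx":0,"dy":0,"dz":0,"ax":0,"ay":0,"az":0,"gripper":1}
    - {"dx":0,"dy":0,"dz":0,"ax":0,"ay":0,"az":0,"gripper":1}
    - {"dx":0,"dy":0,"dz":0,"ax":0,"ay":0,"az":0,"gripper":1}
  squeeze: 10

```text
clock: 22.05
eef_pos: [463.9, -249.9, 130.2]
eef_rot: [3.141, 0.001, 1.626]
wrist_force: [-0.7, -0.5, 5.6]
finger_gap: 11.8
finger_force: 10.0
```

Run:
```python
import numpy as np
from h import *
s=manip.read_state();p0=s["eef_pos"];print(p0,s["wrist_force"])
piv=np.array([474,-208.5]);a0=np.degrees(np.arctan2(*(p0[:2]-piv)[::-1]));print(a0,np.linalg.norm(p0[:2]-piv))
R=Ro.from_euler("xyz",s["eef_rot"])
a=np.radians(np.arange(-103,3.3,8)); a=np.append(a,np.radians(3.2))
q=p0.copy()
for t in a:
    n=np.array([piv[0]+43*np.cos(t),piv[1]+43*np.sin(t),p0[2]]);d=R.inv().apply(n-q)/40;q=n
    print(round(np.degrees(t),1),np.round(n[:2],1),"dx %.3f dy %.3f"%(d[0],d[1]))
```

```text
[ 463.85471294 -249.85800992  130.18646526] [-0.67516507 -0.50429506  5.57934589]
-103.78273348681971 42.58417351377661
-103.0 [ 464.3 -250.4] dx -0.014 dy 0.011
-95.0 [ 470.3 -251.3] dx -0.032 dy 0.147
-87.0 [ 476.3 -251.4] dx -0.011 dy 0.150
-79.0 [ 482.2 -250.7] dx 0.010 dy 0.150
-71.0 [ 488.  -249.2] dx 0.031 dy 0.147
-63.0 [ 493.5 -246.8] dx 0.051 dy 0.141
-55.0 [ 498.7 -243.7] dx 0.070 dy 0.133
-47.0 [ 503.3 -239.9] dx 0.088 dy 0.122
-39.0 [ 507.4 -235.6] dx 0.104 dy 0.108
-31.0 [ 510.9 -230.6] dx 0.118 dy 0.093
-23.0 [ 513.6 -225.3] dx 0.130 dy 0.075
-15.0 [ 515.5 -219.6] dx 0.139 dy 0.057
-7.0 [ 516.7 -213.7] dx 0.145 dy 0.037
1.0 [ 517.  -207.7] dx 0.149 dy 0.016
3.2 [ 516.9 -206.1] dx 0.041 dy 0.001
```

Request:
jog_arm:
  commands:
    - {"dx":0,"dy":0,"dz":-0.05,"ax":0,"ay":0,"az":0,"gripper":1}
    - {"dx":-0.04,"dy":0.15,"dz":-0.03,"ax":0,"ay":0,"az":0,"gripper":1}
    - {"dx":-0.01,"dy":0.15,"dz":0,"ax":0,"ay":0,"az":0,"gripper":1}
    - {"dx":0.01,"dy":0.15,"dz":0,"ax":0,"ay":0,"az":0,"gripper":1}
    - {"dx":0.03,"dy":0.15,"dz":0,"ax":0,"ay":0,"az":0,"gripper":1}

```text
clock: 22.68
eef_pos: [488.0, -248.6, 132.8]
eef_rot: [-3.141, -0.0, 1.626]
wrist_force: [-3.2, 0.5, -9.6]
finger_gap: 11.6
finger_force: 10.0
```

Request:
jog_arm:
  commands:
    - {"dx":0.05,"dy":0.14,"dz":0.04,"ax":0,"ay":0,"az":0,"gripper":1}
    - {"dx":0.07,"dy":0.13,"dz":0,"ax":0,"ay":0,"az":0,"gripper":1}
    - {"dx":0.09,"dy":0.12,"dz":0,"ax":0,"ay":0,"az":0,"gripper":1}
    - {"dx":0.105,"dy":0.11,"dz":0,"ax":0,"ay":0,"az":0,"gripper":1}
    - {"dx":0.12,"dy":0.09,"dz":0,"ax":0,"ay":0,"az":0,"gripper":1}

```text
clock: 23.3
eef_pos: [510.9, -230.0, 132.2]
eef_rot: [3.14, 0.001, 1.626]
wrist_force: [-3.4, -2.6, 5.6]
finger_gap: 11.6
finger_force: 10.0
```

Request:
jog_arm:
  commands:
    - {"dx":0.13,"dy":0.075,"dz":0,"ax":0,"ay":0,"az":0,"gripper":1}
    - {"dx":0.14,"dy":0.055,"dz":0,"ax":0,"ay":0,"az":0,"gripper":1}
    - {"dx":0.145,"dy":0.035,"dz":0,"ax":0,"ay":0,"az":0,"gripper":1}
    - {"dx":0.12,"dy":0.01,"dz":0,"ax":0,"ay":0,"az":0,"gripper":1}
    - {"dx":0.03,"dy":0,"dz":0,"ax":0,"ay":0,"az":0,"gripper":1}
    - {"dx":0,"dy":0,"dz":0,"ax":0,"ay":0,"az":0,"gripper":1}

```text
clock: 24.05
eef_pos: [516.1, -208.3, 132.1]
eef_rot: [3.141, 0.003, 1.626]
wrist_force: [-5.0, -10.7, 3.6]
finger_gap: 11.8
finger_force: 10.0
```

Request:
jog_arm:
  commands:
    - {"dx":0.04,"dy":0,"dz":0,"ax":0,"ay":0,"az":0,"gripper":1}
    - {"dx":0.02,"dy":0,"dz":0,"ax":0,"ay":0,"az":0,"gripper":1}
    - {"dx":0,"dy":0,"dz":0,"ax":0,"ay":0,"az":0,"gripper":1}
  squeeze: 20

```text
clock: 24.42
eef_pos: [516.0, -207.8, 132.2]
eef_rot: [3.14, 0.006, 1.625]
wrist_force: [-4.1, -23.7, 1.0]
finger_gap: 11.5
finger_force: 20.0
```

Request:
jog_arm:
  commands:
    - {"dx":0,"dy":0,"dz":0,"ax":0,"ay":0,"az":0,"gripper":0.8}
    - {"dx":0,"dy":0,"dz":0,"ax":0,"ay":0,"az":0,"gripper":0.72}
    - {"dx":0,"dy":0,"dz":0,"ax":0,"ay":0,"az":0,"gripper":0.72}
    - {"dx":0,"dy":0,"dz":0,"ax":0,"ay":0,"az":0,"gripper":0.72}
    - {"dx":0,"dy":0,"dz":-0.3,"ax":0,"ay":0,"az":0,"gripper":0.72}
    - {"dx":0,"dy":0,"dz":-0.8,"ax":0,"ay":0,"az":0,"gripper":0.72}
    - {"dx":-0.2,"dy":0,"dz":-1,"ax":0,"ay":0,"az":0,"gripper":0.72}
    - {"dx":-1,"dy":0,"dz":-0.8,"ax":0,"ay":0,"az":0,"gripper":0.72}
    - {"dx":-1,"dy":0,"dz":0,"ax":0,"ay":0,"az":0,"gripper":0.72}
    - {"dx":0,"dy":0,"dz":0,"ax":0,"ay":0,"az":0,"gripper":0.72}

```text
clock: 25.68
eef_pos: [520.4, -294.5, 248.0]
eef_rot: [3.141, 0.0, 1.624]
wrist_force: [-0.9, 0.1, -0.5]
finger_gap: 26.6
finger_force: 0.0
```

Run:
```python
from h import *
c=snap("wrist","pics/w8.png");s=manip.read_state();print(s["eef_pos"],s["wrist_force"],s["clock"])
for n,p in(("pin",[517,-206,148]),("piv",[474,-208.5,118])):print(n,np.round(proj(c,p)))
u,v=np.round(proj(c,[517,-206,148])).astype(int)
g=cv2.cvtColor(c["image"],cv2.COLOR_RGB2GRAY)
print(u,v);print(g[v-24:v+25:3,u-75:u+25:3])
```

```text
[ 520.50168115 -293.14561142  247.75917971] [ 0.14495529  0.7688653  -0.3685943 ] 25.725
pin [283. 101.]
piv [231. 102.]
283 101
[[116 113 112 112 110 115 114 119 118 118 115 112 112 106 163 182 180 177
  178 182 178 178 178 181 239 239 239 239 239 239 238 238 239 238]
 [109 109 112 110 111 116 117 117 118 117 115 112 112 110 159 181 177 175
  176 179 180 177 181 182 239 240 239 238 239 239 239 240 239 238]
 [106 108 108 107 110 116 118 119 117 116 112 109 109 108 156 181 178 179
  177 182 181 178 179 180 239 239 239 240 237 239 238 239 239 237]
 [106 103 105 108 111 118 117 117 119 115 113 108 106 108 141 180 181 177
  175 180 181 177 182 180 239 240 238 240 239 239 240 239 238 238]
 [103 105 106  99  99  98 112 115  97  74  92  69  68  92  90 106 175 178
  175 181 178 176 178 179 238 240 239 239 238 239 238 239 237 176]
 [104 106 106  95 100 157 186 179 184 182  88  65  65  62  69  92 162 162
  160 167 170 175 179 180 207 171 176 228 229 214 170 176 170 167]
 [109 112 110 100 136 182 182 177 183 189 180  77  58  78  80  79  77  80
   81  81  81  84  84  90 101 100  95 145 171 177 1
[... 726 characters left out ...]
 124 127 107  95 103 173 175 186 172 104  82  97  97  96  96 157 174
  177 181 177 180 178 179 179 176 175 178 181 176 172 176 179 180]
 [102 101 103  99  96  99  99  98 101 101  96  96  98  97 100 105 151 178
  177 183 180 180 179 179 176 178 176 176 182 181 173 176 179 175]
 [100 104 100 103 105 107 104 103 100  96  96  97  98  97 123 178 180 176
  179 182 176 179 180 177 180 177 176 178 181 179 174 175 177 178]
 [104 100  99 103 106 107 106 102  96  96  93  90  93  91 117 175 178 175
  179 183 177 178 181 179 179 177 178 182 182 183 172 176 181 177]
 [107 102 103 105 104 102 105 101  99  93  94  93  90  88 107 177 178 177
  176 185 178 179 180 179 180 175 177 180 181 181 174 175 178 179]]
```

The numeric crop shows the latch arm running level from the pivot (≈228,104) to the pin (≈283,102), so it points along the bin's +x over the cover. The 24 N at the end means it is on its stop. Handing in.

```bash
python3 -c "
from cell import job
print(job.sign_off())"
```

```text
the job is handed in; nothing more can be done
None
```

I handed the job in at about 26 s: the reamer lies level in both notches, the cover was lowered by its bar until fully shut, and the latch is turned in over it to its stop; I touched nothing else.

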